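Drive the seized pivot pin out of a tilt-out altar bin and lift the bin from its frame

TASK

The pivot pin of the red tilt-out bin has seized. Take the drift punch from its rest, find the open pin bore in the white nylon bracket by feel, and drive the pin out from that side with a steady, gentle push, without cracking the nylon, until it no longer holds the bin's tongue. Then lay the drift back on its rest, lift the bin out of its frame without wrenching it against the pin and set it down in the middle of the straw mat on its back, as it lay, leaving the statue, the incense bowl and the tealight tin undisturbed.

Things in the scene. Friction and masses are not known exactly. Their poses are not given: they have to be found in the camera images.
- frame: Grey plastic frame of the bin, lying on its back, fixed on a dark pine board 190 (x) by 220 (y) by 18 mm; origin at the centre of the board's underside, on the table; z up. The red bin lies in it on a back plate 23 mm above the table, between cheeks whose tops are 53 mm up. The white nylon pivot bracket stands at its -x end. Neither frame nor bracket shifts.
- pivot (a point): Nominal pivot point, axes as the frame's: x -49, y 0 mm in the frame, 63 mm above the table. The pin runs along y through the bracket's two lugs (each 22 mm in x, bored mid-width, 12 mm thick, tops 77 mm up, outer faces at y -20 and +20 mm) and the eye of the bin's 12 mm tongue between them. The bracket is screwed on through slots: its bore really lies up to 9 mm either way along x.
- bore_mouth (a point): Nominal mouth of the open end of the bore, in the lug face at y -20 mm, 63 mm above the table: a round hole of 9.4 mm going in along +y. The true hole lies up to 9 mm either way along the frame's x (unmeasured; height and face are exact): feel or look for it. The nylon cracks if the drift presses on it or on the pin with over 22 N; 4 to 8 N is harmless.
- pin (a joint): How far the steel pin (8 mm thick) has been driven along the frame's +y, m. At 0 its flat tail lies 5 mm inside the bore mouth and its head is flush in the other lug, not to be gripped. It yields to about 9 N plus 1.2 N per 10 mm/s of speed and stays where it is left. The tail clears the bin's tongue at 0.021; aim for 0.025. It stops hard at 0.034, still held in the far lug.
- drift_mid (a point): Middle of the steel drift punch's thick shank (eight-sided, 16 mm across flats, 100 mm long; 0.2 kg), where to grip it; x points along the punch to its thin tip. At the start it lies level in the notches of its rest, axis 32 mm above the table, within 4 mm of rest_mid along x.
- drift_tip (a point): Flat end of the drift's thin tip (6.6 mm diameter, 45 mm long, beyond the shank; the first 9 mm are a cone): 95 mm from drift_mid along x.
- rest_mid (a point): Where the middle of the shank belongs on the wooden drift rest (fixed), 32 mm above the table; x points as the drift lies. Two uprights 40 mm either side along x (10 mm thick, 36 mm wide, tops 38 mm up) have notches 20 mm wide with floors 24 mm up. The foot board between them is 130 by 50 mm, its top 4 mm above the table.
- bin_tab (a point): Centre of the finger tab on the bin's front, which faces up: 10 mm (x) by 50 (y) by 26 high; pinch it across x. At the start 88 mm above the table, 13 above the front, 65 above the bin's underside. The bin box (100 in x, 80 in y, 52 high, about 0.2 kg) reaches 60 mm to -x and 42 to +x of it, and its tongue 105 mm to -x. With the pin out it lifts straight up; 100 mm clears all.
- mat_mid (a point): Centre of the top of the fixed straw mat, 170 (x) by 160 (y) mm, 4 mm above the table.
- bin: The whole red bin; origin at the centre of its box's underside, 10 mm to -x of the tab; axes as the frame's at the start.
- drift: The whole drift punch; same point and axes as drift_mid.
- statue: White porcelain statue of a standing figure, 225 mm high, foot 92 mm across; origin at the centre of its underside. Leave alone.
- bowl: Green glazed incense bowl, 116 mm across (136 over its ears), 68 mm high; origin at the centre of its underside. Leave alone.
- tin: Open round steel tin of tealights, 113 mm across, 26 mm high; origin at the centre of its underside. Leave alone.
Mind the look-alikes: they are no part of the job. Of the things that look like the part that bears mat_mid, take the one that is farthest to the robot's left at the start.

How it is judged (in metres and radians):
On the way, in this order (a step that is already met when the one before it is completed fails the run):
1. the pin is driven clear of the bin's tongue with the drift's tip in the bore (value of joint pin above 0.0205 m and distance between drift_tip and pivot below 0.022 m), for 0.1 s.
2. the drift lies back on its rest (distance between drift_mid and rest_mid below 0.02 m and angle between the x axis of drift_mid and the x axis of rest_mid, either way round below 0.12 rad and contact force between the fingers and drift below 0.1 N), for 0.1 s.
At the end, for the whole second after the job is handed in: Pin at least 20 mm out; drift in its rest's notches, shank middle within 20 mm of the rest's mark and in line to 0.12 rad; bin at rest on its back on the straw mat, tilt under 0.1 rad, tab within 50 mm of the mat's centre and under 76 mm above the table (value of joint pin above 0.02 m and distance between drift_mid and rest_mid below 0.02 m and angle between the x axis of drift_mid and the x axis of rest_mid, either way round below 0.12 rad and horizontal distance between bin_tab and mat_mid below 0.05 m and height (world z) of bin_tab below 0.076 m and angle between bin_tab's own z axis and vertical below 0.1 rad and linear speed of bin below 0.02 m/s); the robot touches nothing.
It fails at once if the drift pressed with more than 22 N on the bracket, the pin or the frame (the nylon cracks) (contact force between drift and frame above 22 N).
It fails at once if the bin wrenched against the pin that holds it, with more than 15 N (contact force between bin and pin_c0 above 15 N).
It fails at once if the statue disturbed (moved over 15 mm) (distance of statue from where it was at the start of the episode above 0.015 m).
It fails at once if the incense bowl disturbed (moved over 15 mm) (distance of bowl from where it was at the start of the episode above 0.015 m).
It fails at once if the tealight tin disturbed (moved over 15 mm) (distance of tin from where it was at the start of the episode above 0.015 m).
It also fails if it takes over 72 s, if anything falls off the work surface, if the arm or the gripper's body presses on something with over 40 N, if the wrist force passes 120 N, or if a joint passes its speed limit or range.

ROBOT

A 6-joint arm with a two-finger parallel gripper is mounted at the origin on the work surface. World frame = base frame: x ahead of the robot, y to its left, z up, the work surface at z = 0. Lengths are in mm, angles in rad, forces in N, time in s.
With the tool pointing down it reaches from about 350 to 875 mm from the base axis. Payload 4.2 kg.
Tool frame: the origin (TCP) lies between the finger pads; the fingertips stand 11 mm ahead of it and the grasp point (between the pads) lies 8 mm behind it; z points along the fingers, y is the direction in which the jaws open and shut (so a half turn about z gives the same grasp; the last joint's range is limited). The gripper opens to 85 mm and grips with 20 to 120 N. Pads are 22 mm wide; open, the fingers measure 114 mm over their backs; the gripper's body (76 mm by 85 mm) begins 54 mm behind the grasp point. The pads swing forward as they close: fully open they stand 13 mm farther back than shut.
Start: joints at [1.391, 0.385, 0.008, 0, -1.194, -0.259], TCP at [265.5, 565.782, 242.312] pointing down, gripper open.
Joint ranges: [-3.14, 3.14], [-1.21, 2.06], [-1.07, 1.41], [-3.16, 2.05], [-2.99, -0.16], [-3.1, 3.1]. Speed limits (rad/s): [2.79, 2.79, 3.14, 3.14, 3.14, 3.14].

INTERFACE

Orientations are given as a unit quaternion [x, y, z, w].
In Python, from bench import * gives the robot as it stands.
- The arm moves only by the tool servo_tool, never from a script. Its argument "rows" is a list of rows, each a list of 7 numbers: the opening, from 0 (shut) to 1 (fully open), then the shift along the tool's x, y, z in cm, then the turn, a rotation vector about the tool's x, y, z in degrees. A call has 1 to 12 rows; each row shifts and turns the commanded pose from where the row before left it, along the tool's axes as they then stand; what a row does not reach is not made up. A row lasts 1/10 s, in which the tool goes at most 50 mm and 8.59 degrees, less where a joint would pass 70% of its speed; a pose out of reach is approached as far as the arm can. A call is refused whole if a number of a shift passes 5 or a number of a turn 8.59, either way. A call with a gripper value outside its range is refused whole. The fingers move at their own pace and stop on an object; the grip force is fixed at half the most. Time passes only in rows, so rows that do not move let the fingers close. It gives the time, the measured TCP pose, the force and the opening at its end, in the units of the state.
- read_state(): the state, without advancing time (a new reading comes with each control period).
- get_image(name): name is "scene" or "side" or "wrist"; returns a dict with "image" (400x640x3 uint8, red, green, blue), "mtx" (3x3 intrinsics, pixels), "extrinsics" (4x4, takes a point from camera to world coordinates). Camera axes: x right, y up, looking along -z (the intrinsics and any distortion apply to the point x, -y, -z); pixel columns grow to the right and rows downward; lengths in mm; the calibration is good to about 2 mm. A picture is of the moment at which its call begins. There is no depth.
- job_done(): hands the job in, once; it reports no verdict.
The state is a dict: "clock": time; "joints": joint angles; "joint_vel": joint speeds; "joint_efforts": joint torques, N m; "position": TCP position; "ee_rot": TCP orientation; "contact_force": force on the tool from outside, world axes, zero at the start; "wrist_torque": the same for the moment, N m; "gripper_width": finger opening in mm.
Only numpy, scipy, OpenCV 4.12 (cv2) and the standard library are available. Lean on these libraries where they do the work, as an engineer would, in place of code of your own. Each camera call takes 0.05 s, during which the arm holds its last target. There are 200 camera calls.

## Working session

There is one attempt and no reset: what is moved stays moved. The work goes in short steps, Python scripts to look and compute and a tool call to move; the robot and the scene stay as the last step left them, time stands still between calls to the robot, and variables do not carry over. Pictures are saved under pics/ and viewed, about 8 in all and at most 12, crops included, and the job is handed in when it is done.

Besides the shell and the picture viewer there is one more tool, called after ">>>" by a JSON object that holds its "method" and its "body", one argument or row to a line. servo_tool: Moves the arm, as the interface text tells. Its arguments: {"type":"object","properties":{"rows":{"type":"array","items":{"type":"array","items":{"type":"number"}}}},"required":["rows"]}

```bash
mkdir -p pics; ls; python3 - <<'E'
from bench import *
import cv2
for n in("scene","side"):
    d=get_image(n); cv2.imwrite(f"pics/{n}0.png",d["image"][:,:,::-1]); print(n,d["mtx"].round(1).tolist(),d["extrinsics"].round(3).tolist())
s=read_state();print(s)
E
```

```text
pics
scene [[367.7, 0.0, 319.2], [0.0, 367.7, 198.9], [0.0, 0.0, 1.0]] [[0.886, -0.331, 0.326, 832.939], [0.464, 0.615, -0.637, -635.898], [0.01, 0.716, 0.698, 772.785], [0.0, 0.0, 0.0, 1.0]]
side [[421.6, 0.0, 323.8], [0.0, 421.6, 200.8], [0.0, 0.0, 1.0]] [[0.951, 0.221, -0.215, 260.055], [-0.309, 0.699, -0.646, -719.552], [0.007, 0.68, 0.733, 909.806], [0.0, 0.0, 0.0, 1.0]]
{'clock': 0.1, 'joints': array([ 1.39062227e+00,  3.85465078e-01,  6.72515954e-03, -4.19907739e-04,
       -1.19404328e+00, -2.58572613e-01]), 'joint_vel': array([-6.55386694e-05, -9.67231614e-04,  2.71224982e-03,  1.73313431e-04,
       -1.30511700e-04, -2.12696349e-03]), 'joint_efforts': array([-8.06461649e-04, -3.93316984e+01,  1.88929850e+01,  4.19797495e+00,
       -2.55348568e-03,  3.99732983e-06]), 'position': array([265.28841479, 565.32119161, 241.3274094 ]), 'ee_rot': array([ 9.76016659e-01, -2.17693490e-01, -1.56069910e-04,  1.00031836e-03]), 'contact_force': array([ 0.38184025,  0.40387426, -0.31684562]), 'wrist_torque': array([ 0.00809059, -0.05123456,  0.02624366]), 'gripper_width': 85.30389471425293}
```

View pics/scene0.png

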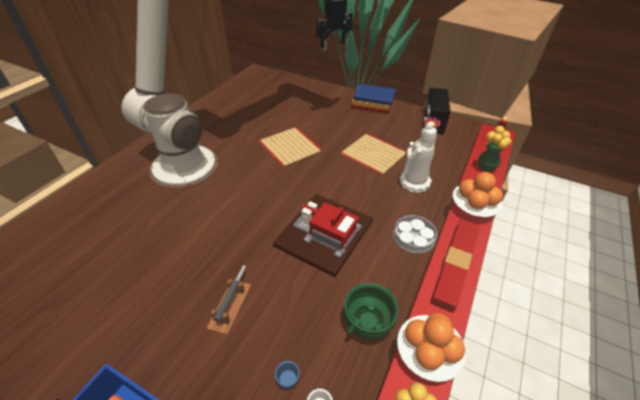

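View pics/side0.png

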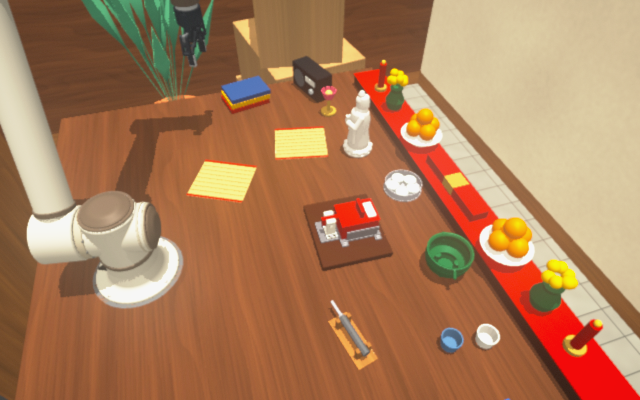

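```bash
cat > h.py <<'E'
import numpy as np,cv2
from bench import *
def ray(d,u,v,z):
    E=d["extrinsics"];M=d["mtx"]
    r=E[:3,:3]@np.array([(u-M[0,2])/M[0,0],-(v-M[1,2])/M[1,1],-1.]);o=E[:3,3]
    return (o+r*(z-o[2])/r[2]).round(1)
def proj(d,P):
    E=d["extrinsics"];M=d["mtx"];p=E[:3,:3].T@(np.array(P,float)-E[:3,3])
    return (M[0,0]*p[0]/-p[2]+M[0,2],M[1,1]*-p[1]/-p[2]+M[1,2])
E
python3 - <<'E'
from h import *
a=get_image("scene");b=get_image("side")
for d,n,pts in((a,"scene",[(290,146),(374,153)]),(b,"side",[(223,181),(300,143)])):
    for p in pts: print(n,p,ray(d,*p,4))
print("statue",ray(b,358,148,0),"bowl",ray(b,450,252,30),"tin",ray(b,403,185,13))
I=b["image"];J=a["image"]
c1=cv2.resize(I[185:275,295:400],None,fx=4,fy=4,interpolation=2)
c2=cv2.resize(I[290:370,310:390],None,fx=4,fy=4,interpolation=2)
c3=cv2.resize(J[185:275,265:385],None,fx=4,fy=4,interpolation=2)[:, :420]
c4=cv2.resize(J[255:340,200:260],None,fx=3,fy=3,interpolation=2)
out=np.zeros((600,800,3),np.uint8)
out[:360,:420]=c1;out[:320,430:750]=c2
out[360:600,:320]=cv2.resize(J[192:272,272:378],(320,240),interpolation=2)
out[345:600,430:610]=c4
cv2.imwrite("pics/c1.png",out[:,:,::-1])
E
```

```text
scene (290, 146) [260.1 252.4   4. ]
scene (374, 153) [534.8 355.2   4. ]
side (223, 181) [257.4 250.2   4. ]
side (300, 143) [531.3 354.5   4. ]
statue [709.8 276.1   0. ] bowl [ 771.5 -212.8   30. ] tin [770.6  60.2  13. ]
```

View pics/c1.png

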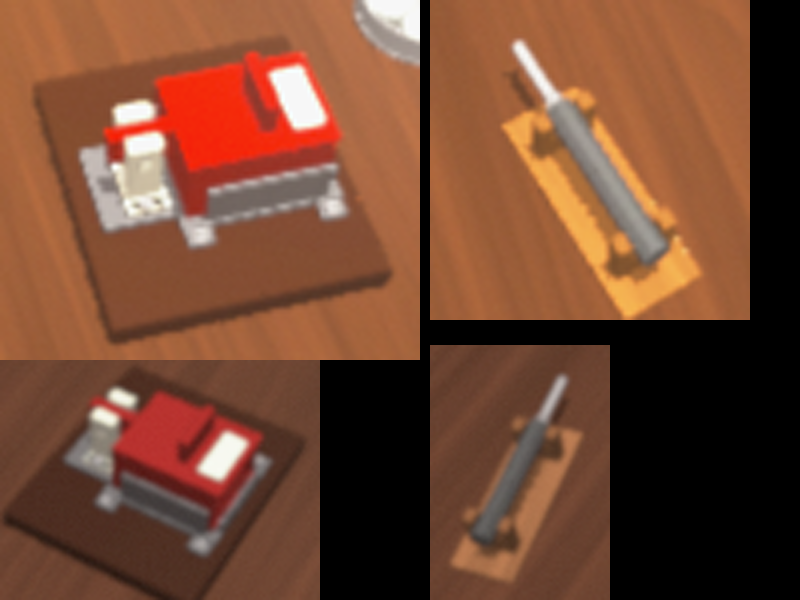

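```bash
python3 - <<'E'
from h import *
b=get_image("side");a=get_image("scene")
C=np.array([ray(b,295+x/4,185+y/4,18) for x,y in((36,85),(287,38),(391,268),(113,330))]);print(C)
c=C.mean(0);ex=(C[1]-C[0])+(C[2]-C[3]);ey=(C[0]-C[3])+(C[1]-C[2])
print("board",c,np.linalg.norm(ex)/2,np.linalg.norm(ey)/2,np.degrees([np.arctan2(ex[1],ex[0]),np.arctan2(-ey[0],ey[1])]))
D=np.array([ray(b,310+x/4,290+y/4,32) for x,y in((88,43),(128,104),(224,248))])
D2=np.array([ray(a,200+x/3,255+y/3,32) for x,y in((132,33),(108,77),(53,190))])
for D in(D,D2):
    e=D[0]-D[2];L=np.linalg.norm(e);e/=L;print(D.tolist(),"len",L,"ang",np.degrees(np.arctan2(e[1],e[0])),"mid",D[0]-95*e,D[2]+50*e)
# rest footboard corners z=4, side c2
R=np.array([ray(b,310+x/4,290+y/4,4) for x,y in((72,126),(200,318),(271,272))]);print(R, (R[0]+R[2])/2)
# lug & bin features
print("near lug face top L/R z77", ray(b,295+124/4,185+148/4,77),ray(b,295+163/4,185+140/4,77))
E
```

```text
[[ 461.3   63.    18. ]
 [ 649.4   52.1   18. ]
 [ 636.4 -160.6   18. ]
 [ 449.6 -151.3   18. ]]
board [549.175 -49.2    18.   ] 187.72190202530973 213.85689724673367 [-3.08417358 -3.31060994]
[[437.7, -254.1, 32.0], [446.9, -297.6, 32.0], [467.5, -392.0, 32.0]] len 141.0831315218088 ang 102.19403184315902 mid [ 457.76618346 -346.95660063   32.        ] [ 456.93885081 -343.12810493   32.        ]
[[434.3, -252.6, 32.0], [442.4, -295.2, 32.0], [465.2, -390.5, 32.0]] len 141.31956693961385 ang 102.62995143161153 mid [ 455.07207045 -345.30124643   32.        ] [ 454.26733134 -341.7098703    32.        ]
[[ 417.3 -287.4    4. ]
 [ 447.6 -413.3    4. ]
 [ 493.6 -401.9    4. ]] [ 455.45 -344.65    4.  ]
near lug face top L/R z77 [486.7 -58.4  77. ] [512.9 -59.6  77. ]
```

>>> {"method": "servo_tool", "body": {
  "rows": [
    [1,0,0,0,0,0,7.5],
    [1,0,0,0,0,0,7.5],
    [1,0,0,0,0,0,7.5],
    [1,0,0,0,0,0,7.5],
    [1,0,0,0,0,0,7.5],
    [1,0,0,0,0,0,7.5],
    [1,0,0,0,0,0,7.5]
  ]
}}

```text
clock: 1.0
position: [265.5, 565.7, 242.2]
ee_rot: [0.777, -0.629, 0.0, 0.0]
contact_force: [-0.9, -0.0, -0.3]
gripper_width: 85.2
```

>>> {"method": "servo_tool", "body": {
  "rows": [
    [1,4.92,-0.41,0,0,0,0],
    [1,4.92,-0.41,0,0,0,0],
    [1,4.92,-0.41,0,0,0,0],
    [1,4.92,-0.41,0,0,0,0],
    [1,4.92,-0.41,0,0,0,0],
    [1,4.92,-0.41,0,0,0,0],
    [1,4.92,-0.41,0,0,0,0],
    [1,4.92,-0.41,0,0,0,0],
    [1,4.92,-0.41,0,0,0,0],
    [1,4.92,-0.41,0,0,0,0],
    [1,4.92,-0.41,0,0,0,0],
    [1,4.92,-0.41,0,0,0,0]
  ]
}}

```text
clock: 2.2
position: [440.1, -2.4, 242.8]
ee_rot: [0.779, -0.627, 0.0, -0.001]
contact_force: [1.0, 0.4, -0.5]
gripper_width: 85.5
```

>>> {"method": "servo_tool", "body": {
  "rows": [
    [1,4.26,0.73,1.26,0,0,0],
    [1,4.26,0.73,1.26,0,0,0],
    [1,4.26,0.73,1.26,0,0,0],
    [1,4.26,0.73,1.26,0,0,0],
    [1,4.26,0.73,1.26,0,0,0],
    [1,4.26,0.73,1.26,0,0,0],
    [1,4.26,0.73,1.26,0,0,0],
    [1,4.26,0.73,1.26,0,0,0],
    [1,0,0,0,0,0,0],
    [1,0,0,0,0,0,0]
  ]
}}

```text
clock: 3.2
position: [455.2, -346.6, 140.6]
ee_rot: [0.778, -0.628, -0.001, 0.0]
contact_force: [0.6, 1.3, -0.4]
gripper_width: 85.3
```

```bash
python3 - <<'E'
from h import *
d=get_image("wrist");cv2.imwrite("pics/w1.png",d["image"][:,:,::-1]);print(d["mtx"].round(1).tolist(),d["extrinsics"].round(3).tolist())
s=read_state();print(s["position"],s["ee_rot"],s["joints"],s["contact_force"])
E
```

```text
[[360.2, 0.0, 322.7], [0.0, 360.2, 200.2], [0.0, 0.0, 1.0]] [[-0.977, 0.204, 0.058, 468.719], [-0.212, -0.941, -0.264, -413.893], [0.001, -0.27, 0.963, 272.319], [0.0, 0.0, 0.0, 1.0]]
[ 455.53778278 -345.80464502  141.29433491] [ 7.78917334e-01 -6.27126529e-01 -3.17965027e-04  5.38032251e-05] [-3.66178369e-01  3.88017956e-01 -2.62664472e-01 -1.16312485e-04
 -9.20752191e-01  5.81327736e-01] [-1.2565283  -0.20673972 -0.54690204]
```

View pics/w1.png

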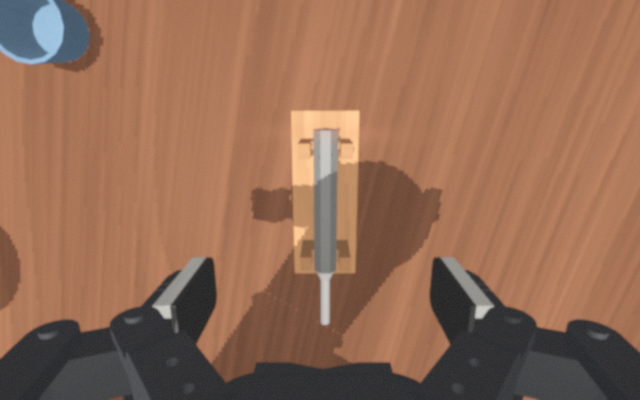

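```bash
python3 - <<'E'
from h import *
d=get_image("wrist")
B=ray(d,325,131,40);S=ray(d,325.5,271,40);T=ray(d,325,324,32)
e=S-B;print(B,S,T,np.linalg.norm(e),np.degrees(np.arctan2(e[1],e[0])),(B+S)/2)
R=np.array([ray(d,*p,4) for p in((291.5,111),(359,111),(355.5,273),(295,273))]);print(R,R.mean(0))
for p in((360,147),(291.5,147)):print(p,ray(d,*p,38))
# current TCP in image at z32 
s=read_state();p=s["position"];print(p,proj(d,[p[0],p[1],32]))
E
```

```text
[ 463.5 -394.3   40. ] [ 442.  -298.6   40. ] [ 431.8 -250.9   32. ] 98.08537097855111 102.6618619175882 [ 452.75 -346.45   40.  ]
[[ 489.4 -400.2    4. ]
 [ 441.6 -410.7    4. ]
 [ 413.3 -284.4    4. ]
 [ 461.9 -273.8    4. ]] [ 451.55  -342.275    4.   ]
(360, 147) [ 439. -389.   38.]
(291.5, 147) [ 482.5 -379.5   38. ]
[ 455.83884942 -345.27625174  141.79795344] (np.float64(320.44669701080795), np.float64(202.25398253357903))
```

>>> {"method": "servo_tool", "body": {
  "rows": [
    [1,0,0.18,3,0,0,0],
    [1,0,0,3,0,0,0],
    [1,0,0,3,0,0,0],
    [1,0,0,2.5,0,0,0],
    [1,0,0,0,0,0,0],
    [1,0,0,0,0,0,0]
  ]
}}

```text
clock: 3.9
position: [454.9, -345.6, 27.5]
ee_rot: [0.78, -0.626, 0.0, 0.0]
contact_force: [0.4, 1.7, 0.6]
gripper_width: 85.3
```

>>> {"method": "servo_tool", "body": {
  "rows": [
    [0,0,0,0,0,0,0],
    [0,0,0,0,0,0,0],
    [0,0,0,0,0,0,0],
    [0,0,0,0,0,0,0],
    [0,0,0,0,0,0,0],
    [0,0,0,0,0,0,0],
    [0,0,0,0,0,0,0],
    [0,0,0,0,0,0,0],
    [0,0,0,0,0,0,0],
    [0,0,0,0,0,0,0]
  ]
}}

```text
clock: 4.9
position: [454.3, -346.4, 27.1]
ee_rot: [0.779, -0.627, 0.0, 0.0]
contact_force: [-0.5, 1.4, 5.7]
gripper_width: 14.5
```

```bash
python3 - <<'E'
from h import *
s=read_state();print(s["clock"],s["position"],s["ee_rot"],s["contact_force"],s["wrist_torque"],s["gripper_width"])
d=get_image("wrist");cv2.imwrite("pics/w2.png",d["image"][:,:,::-1])
E
```

```text
4.9 [ 454.30677095 -346.35599579   27.07178069] [ 7.79178140e-01 -6.26802451e-01  3.36704613e-04  1.96918298e-06] [-0.47753815  1.43199107  5.69165883] [ 0.29529727  0.21534371 -0.01075509] 14.538033003283722
```

View pics/w2.png

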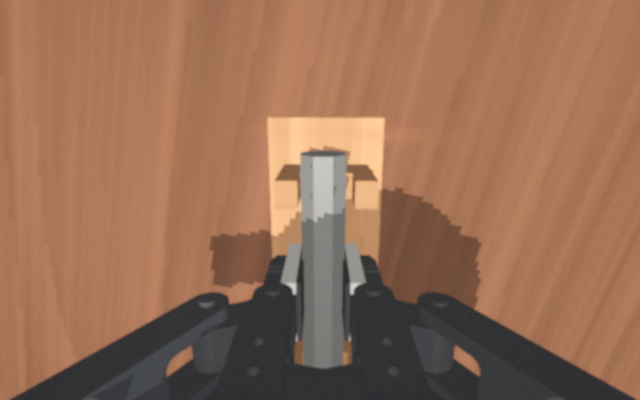

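>>> {"method": "servo_tool", "body": {
  "rows": [
    [0,0,0,-1.0,0,0,0],
    [0,0,0,-3,0,0,0],
    [0,0,0,-3.5,0,0,0],
    [0,0,0,-3.5,0,0,0],
    [0,0,0,-2.5,0,0,0],
    [0,0,0,0,0,0,5.2],
    [0,0,0,0,0,0,5.2],
    [0,0,0,0,0,0,5.2]
  ]
}}

```text
clock: 5.75
position: [453.5, -345.8, 161.4]
ee_rot: [-0.685, 0.728, 0.001, 0.0]
contact_force: [-0.2, 1.1, -1.8]
gripper_width: 14.5
```

>>> {"method": "servo_tool", "body": {
  "rows": [
    [0,-2,-0.17,0,0,0,0],
    [0,-4,-0.34,0,0,0,0],
    [0,-4.7,-0.4,0,0,0,0],
    [0,-4.7,-0.4,0,0,0,0],
    [0,-4.7,-0.4,0,0,0,0],
    [0,-4.7,-0.4,0,0,0,0],
    [0,-4,-0.34,0,0,0,0],
    [0,-4,-0.34,0,0,0,0],
    [0,-2,-0.17,0,0,0,0],
    [0,0,0,0,0,0,0],
    [0,0,0,0,0,0,0],
    [0,0,0,0,0,0,0]
  ]
}}

```text
clock: 6.95
position: [502.8, -1.2, 161.3]
ee_rot: [-0.686, 0.727, 0.0, -0.0]
contact_force: [0.0, 0.3, -1.9]
gripper_width: 14.7
```

```bash
python3 - <<'E'
from h import *
d=get_image("wrist");cv2.imwrite("pics/w3.png",cv2.resize(d["image"][:,:,::-1],(800,500),interpolation=2))
s=read_state();print(s["position"],s["ee_rot"],s["joints"],s["contact_force"])
np.savez("w3.npz",mtx=d["mtx"],extrinsics=d["extrinsics"],image=d["image"],p=s["position"])
E
```

```text
[502.827874    -1.369585   161.33703625] [-6.86289150e-01  7.27328709e-01  2.13398890e-04 -3.24736816e-04] [ 3.20618203e-01  2.57636385e-01 -4.02927274e-01 -1.42729907e-04
 -9.11001604e-01 -3.78577527e-01] [ 0.06974557  0.30838824 -1.38723267]
```

View pics/w3.png

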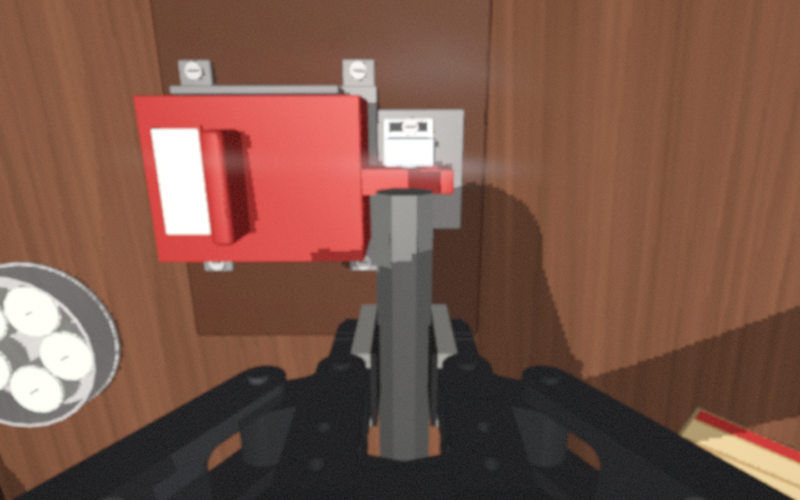

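```bash
python3 - <<'E'
from h import *
d=dict(np.load("w3.npz"));p=d["p"];I=cv2.cvtColor(d["image"],6).astype(int)
k=1/1.25
for n,r in(("lug",117),("lug",121),("lug",126)): print(n,I[r,300:356].tolist())
for r in(165,175,185): print("sh",r,I[r,294:352].tolist())
Rb=[ray(d,490*k,10*k,18),ray(d,479*k,325*k,18)];Lb=[ray(d,153.5*k,10*k,18),ray(d,196.5*k,325*k,18)]
bl,br=ray(d,197*k,333*k,18),ray(d,478*k,333*k,18)
for q in(Rb,Lb):
    e=q[1]-q[0];print(q,np.degrees(np.arctan2(-e[0],e[1])))
print("far edge",bl,br,np.degrees(np.arctan2((bl-br)[1],(bl-br)[0])), (bl+br)/2)
print("lug corners z77",[ray(d,x*k,y*k,77).tolist() for x,y in((384,138),(434,138),(434,166),(384,166))])
print("tab top z101", [ray(d,x*k,y*k,101).tolist() for x,y in((203,131),(222,243))])
print("butt axis/top", ray(d,404*k,192*k,p[2]+4.9+8), "TCP",p)
E
```

```text
lug [117, 127, 157, 183, 194, 197, 212, 237, 254, 255, 255, 255, 255, 255, 255, 255, 255, 255, 255, 255, 255, 255, 255, 255, 255, 255, 255, 255, 255, 255, 255, 255, 255, 255, 255, 255, 255, 255, 255, 255, 255, 255, 255, 255, 255, 249, 214, 166, 148, 156, 163, 178, 185, 189, 188, 188]
lug [121, 120, 142, 174, 191, 198, 210, 235, 253, 255, 255, 255, 255, 255, 255, 255, 255, 255, 255, 255, 255, 255, 255, 255, 255, 255, 255, 255, 255, 255, 255, 255, 255, 255, 255, 255, 255, 255, 255, 255, 255, 255, 255, 255, 255, 247, 215, 173, 172, 185, 189, 189, 188, 188, 187, 188]
lug [132, 131, 146, 176, 190, 196, 208, 232, 249, 255, 255, 255, 255, 255, 255, 255, 255, 255, 255, 255, 255, 255, 255, 255, 255, 255, 255, 255, 255, 255, 255, 255, 255, 255, 255, 255, 255, 255, 255, 255, 255, 255, 255, 255, 255, 244, 214, 175, 175, 184, 189, 188, 187, 187, 187, 188]
sh 165 [35, 59, 91, 107, 115, 117, 118, 117, 119, 118, 115, 118, 120, 119, 119, 118, 118, 121, 128, 141, 153, 157, 159, 158, 159, 158, 159, 159, 158, 160, 158, 157, 158, 159, 158, 159, 159, 156, 151, 135, 118, 116, 115, 115, 114, 116, 118, 115, 
[... 433 characters left out ...]
, 118, 126, 139, 152, 154, 156, 156, 154, 154, 156, 154, 154, 156, 155, 154, 156, 156, 155, 155, 154, 154, 148, 129, 116, 112, 116, 114, 114, 117, 116, 115, 114, 114, 115, 105, 86, 62, 48, 47, 48, 46]
[array([ 446.5, -127.8,   18. ]), array([454.8,  61.4,  18. ])] -2.5118935307828507
[array([ 631.8, -138.4,   18. ]), array([642.4,  50.6,  18. ])] -3.2100511810959595
far edge [643.1  56.4  18. ] [455.5  67.2  18. ] -3.294840976340354 [549.3  61.8  18. ]
lug corners z77 [[507.1, -64.2, 77.0], [483.8, -62.9, 77.0], [484.3, -50.0, 77.0], [507.9, -51.4, 77.0]]
tab top z101 [[580.3, -71.9, 101.0], [580.4, -24.1, 101.0]]
butt axis/top [498.6 -52.6 174.2] TCP [502.827874    -1.369585   161.33703625]
```

>>> {"method": "servo_tool", "body": {
  "rows": [
    [0,3.3,0.05,0,0,0,0],
    [0,4.5,0.06,0,0,0,0],
    [0,4.5,0.06,0,0,0,0],
    [0,3.5,0.06,0,0,0,0],
    [0,1.5,0,0,0,0,0],
    [0,0,0,2.5,0,0,0],
    [0,0,0,3,0,0,0],
    [0,0,0,3,0,0,0],
    [0,0,0,1.8,0,0,0],
    [0,0,0,0,0,0,0],
    [0,0,0,0,0,0,0],
    [0,0,0,0,0,0,0]
  ]
}}

```text
clock: 8.2
position: [492.2, -173.5, 59.9]
ee_rot: [-0.687, 0.727, -0.001, 0.001]
contact_force: [-0.1, -0.3, -2.5]
gripper_width: 14.3
```

```bash
python3 - <<'E'
from h import *
s=read_state();print(s["position"],s["ee_rot"],s["contact_force"])
a=get_image("scene");b=get_image("side");o=np.zeros((520,800,3),np.uint8)
p=s["position"]
for i,(d) in enumerate((a,b)):
    u,v=map(int,proj(d,[495,-85,63]));print(u,v)
    o[:,i*400:(i+1)*400]=cv2.resize(d["image"][v-32:v+33,u-25:u+25],(400,520),interpolation=2)
cv2.imwrite("pics/c4.png",o[:,:,::-1])
E
```

```text
[ 492.20442599 -173.51261407   59.87364066] [-0.68670123  0.72693835 -0.00111676  0.00090218] [-0.14589919 -0.25921615 -2.52581263]
299 220
332 232
```

View pics/c4.png

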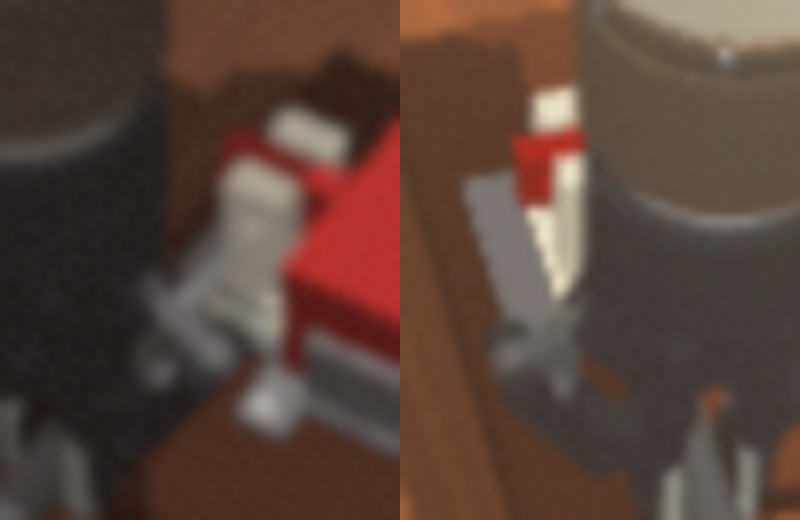

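>>> {"method": "servo_tool", "body": {
  "rows": [
    [0,0,0.17,0.18,0,0,0],
    [0,-0.3,0,0,0,0,0],
    [0,-0.3,0,0,0,0,0],
    [0,-0.3,0,0,0,0,0],
    [0,0,0,0,0,0,0],
    [0,0,0,0,0,0,0]
  ]
}}

```text
clock: 8.9
position: [490.1, -163.7, 56.7]
ee_rot: [-0.687, 0.727, -0.0, 0.0]
contact_force: [0.2, 0.3, -1.3]
gripper_width: 14.9
```

>>> {"method": "servo_tool", "body": {
  "rows": [
    [0,-0.05,0,0,0,0,0],
    [0,-0.05,0,0,0,0,0],
    [0,-0.05,0,0,0,0,0],
    [0,-0.05,0,0,0,0,0],
    [0,0,0,0,0,0,0]
  ]
}}

```text
clock: 9.4
position: [490.2, -161.9, 56.7]
ee_rot: [-0.687, 0.727, -0.0, 0.0]
contact_force: [-0.6, 1.1, -1.2]
gripper_width: 14.7
```

>>> {"method": "servo_tool", "body": {
  "rows": [
    [0,0,-0.08,-0.14,0,0,0],
    [0,-0.05,0,0,0,0,0],
    [0,-0.05,0,0,0,0,0],
    [0,-0.05,0,0,0,0,0],
    [0,-0.05,0,0,0,0,0],
    [0,0,0,0,0,0,0],
    [0,0,0,0,0,0,0]
  ]
}}

```text
clock: 10.1
position: [491.1, -160.0, 58.1]
ee_rot: [-0.687, 0.727, 0.0, -0.0]
contact_force: [-0.1, 1.2, -2.3]
gripper_width: 14.5
```

>>> {"method": "servo_tool", "body": {
  "rows": [
    [0,-0.05,0,0,0,0,0],
    [0,-0.05,0,0,0,0,0],
    [0,-0.05,0,0,0,0,0],
    [0,0,0,0,0,0,0]
  ]
}}

```text
clock: 10.5
position: [491.1, -158.4, 58.1]
ee_rot: [-0.687, 0.727, 0.0, -0.0]
contact_force: [0.2, -0.2, -2.6]
gripper_width: 14.6
```

>>> {"method": "servo_tool", "body": {
  "rows": [
    [0,-0.05,0,0,0,0,0],
    [0,-0.05,0,0,0,0,0],
    [0,-0.05,0,0,0,0,0],
    [0,0,0,0,0,0,0]
  ]
}}

```text
clock: 10.9
position: [491.2, -156.9, 58.1]
ee_rot: [-0.687, 0.727, 0.0, -0.0]
contact_force: [1.0, -0.6, -1.8]
gripper_width: 14.3
```

>>> {"method": "servo_tool", "body": {
  "rows": [
    [0,-0.05,0,0,0,0,0],
    [0,-0.05,0,0,0,0,0],
    [0,0,0,0,0,0,0]
  ]
}}

```text
clock: 11.2
position: [491.3, -155.9, 58.1]
ee_rot: [-0.687, 0.727, 0.0, 0.0]
contact_force: [-0.3, -0.5, -1.8]
gripper_width: 14.6
```

>>> {"method": "servo_tool", "body": {
  "rows": [
    [0,-0.05,0,0,0,0,0],
    [0,-0.05,0,0,0,0,0],
    [0,0,0,0,0,0,0]
  ]
}}

```text
clock: 11.5
position: [491.4, -154.9, 58.1]
ee_rot: [-0.687, 0.727, -0.0, 0.0]
contact_force: [1.0, -0.4, -1.1]
gripper_width: 14.4
```

>>> {"method": "servo_tool", "body": {
  "rows": [
    [0,-0.05,0,0,0,0,0],
    [0,-0.05,0,0,0,0,0],
    [0,0,0,0,0,0,0]
  ]
}}

```text
clock: 11.8
position: [491.4, -153.9, 58.1]
ee_rot: [-0.687, 0.727, 0.0, 0.0]
contact_force: [-0.1, -0.9, -2.5]
gripper_width: 14.7
```

>>> {"method": "servo_tool", "body": {
  "rows": [
    [0,-0.05,0,0,0,0,0],
    [0,-0.05,0,0,0,0,0],
    [0,0,0,0,0,0,0]
  ]
}}

```text
clock: 12.1
position: [491.4, -153.0, 58.1]
ee_rot: [-0.687, 0.727, -0.0, -0.0]
contact_force: [0.4, -0.5, -2.0]
gripper_width: 15.1
```

>>> {"method": "servo_tool", "body": {
  "rows": [
    [0,-0.05,0,0,0,0,0],
    [0,-0.05,0,0,0,0,0],
    [0,0,0,0,0,0,0]
  ]
}}

```text
clock: 12.4
position: [491.5, -152.2, 58.2]
ee_rot: [-0.687, 0.727, -0.0, -0.0]
contact_force: [-0.0, -1.5, -2.1]
gripper_width: 14.9
```

>>> {"method": "servo_tool", "body": {
  "rows": [
    [0,-0.05,0,0,0,0,0],
    [0,0,0,0,0,0,0]
  ]
}}

```text
clock: 12.6
position: [491.5, -152.2, 58.2]
ee_rot: [-0.687, 0.727, -0.0, -0.0]
contact_force: [-0.5, -5.3, -2.3]
gripper_width: 14.9
```

>>> {"method": "servo_tool", "body": {
  "rows": [
    [0,-0.05,0,0,0,0,0],
    [0,0,0,0,0,0,0]
  ]
}}

```text
clock: 12.8
position: [491.4, -152.1, 58.3]
ee_rot: [-0.687, 0.727, -0.0, -0.001]
contact_force: [-0.2, -7.5, -1.8]
gripper_width: 14.4
```

>>> {"method": "servo_tool", "body": {
  "rows": [
    [0,-0.05,0,0,0,0,0],
    [0,0,0,0,0,0,0]
  ]
}}

```text
clock: 13.0
position: [491.5, -151.8, 58.3]
ee_rot: [-0.687, 0.727, -0.0, -0.001]
contact_force: [1.0, -9.2, -2.2]
gripper_width: 14.2
```

>>> {"method": "servo_tool", "body": {
  "rows": [
    [0,-0.05,0,0,0,0,0],
    [0,0,0,0,0,0,0]
  ]
}}

```text
clock: 13.2
position: [491.5, -151.4, 58.3]
ee_rot: [-0.687, 0.727, -0.0, -0.001]
contact_force: [-0.6, -9.1, -1.8]
gripper_width: 14.5
```

>>> {"method": "servo_tool", "body": {
  "rows": [
    [0,-0.05,0,0,0,0,0],
    [0,0,0,0,0,0,0]
  ]
}}

```text
clock: 13.4
position: [491.5, -150.9, 58.3]
ee_rot: [-0.687, 0.727, -0.0, -0.001]
contact_force: [-1.1, -7.7, -2.0]
gripper_width: 14.4
```

>>> {"method": "servo_tool", "body": {
  "rows": [
    [0,-0.05,0,0,0,0,0],
    [0,0,0,0,0,0,0]
  ]
}}

```text
clock: 13.6
position: [491.5, -150.4, 58.3]
ee_rot: [-0.687, 0.727, -0.0, -0.001]
contact_force: [-0.4, -9.5, -1.8]
gripper_width: 14.7
```

>>> {"method": "servo_tool", "body": {
  "rows": [
    [0,-0.07,0,0,0,0,0],
    [0,-0.08,0,0,0,0,0],
    [0,-0.08,0,0,0,0,0],
    [0,-0.08,0,0,0,0,0],
    [0,-0.08,0,0,0,0,0],
    [0,-0.08,0,0,0,0,0],
    [0,-0.08,0,0,0,0,0],
    [0,-0.08,0,0,0,0,0]
  ]
}}

```text
clock: 14.4
position: [491.8, -144.3, 58.3]
ee_rot: [-0.687, 0.727, -0.0, -0.001]
contact_force: [0.4, -10.0, -2.2]
gripper_width: 14.2
```

>>> {"method": "servo_tool", "body": {
  "rows": [
    [0,-0.08,0,0,0,0,0],
    [0,-0.08,0,0,0,0,0],
    [0,-0.08,0,0,0,0,0],
    [0,-0.08,0,0,0,0,0],
    [0,-0.08,0,0,0,0,0],
    [0,-0.08,0,0,0,0,0],
    [0,-0.08,0,0,0,0,0],
    [0,-0.08,0,0,0,0,0]
  ]
}}

```text
clock: 15.2
position: [492.1, -137.9, 58.3]
ee_rot: [-0.687, 0.727, -0.0, -0.001]
contact_force: [1.1, -9.3, -2.5]
gripper_width: 14.6
```

>>> {"method": "servo_tool", "body": {
  "rows": [
    [0,-0.08,0,0,0,0,0],
    [0,-0.08,0,0,0,0,0],
    [0,-0.08,0,0,0,0,0],
    [0,-0.08,0,0,0,0,0],
    [0,-0.08,0,0,0,0,0],
    [0,-0.08,0,0,0,0,0],
    [0,-0.08,0,0,0,0,0],
    [0,-0.08,0,0,0,0,0]
  ]
}}

```text
clock: 16.0
position: [492.5, -131.5, 58.3]
ee_rot: [-0.687, 0.727, -0.0, -0.001]
contact_force: [0.3, -10.8, -1.3]
gripper_width: 14.5
```

>>> {"method": "servo_tool", "body": {
  "rows": [
    [0,-0.08,0,0,0,0,0],
    [0,-0.08,0,0,0,0,0],
    [0,-0.08,0,0,0,0,0],
    [0,-0.08,0,0,0,0,0],
    [0,-0.08,0,0,0,0,0],
    [0,-0.08,0,0,0,0,0],
    [0,-0.05,0,0,0,0,0],
    [0,0,0,0,0,0,0],
    [0,0,0,0,0,0,0],
    [0,0,0,0,0,0,0]
  ]
}}

```text
clock: 17.0
position: [492.8, -126.1, 58.2]
ee_rot: [-0.687, 0.727, -0.0, -0.001]
contact_force: [0.5, -8.8, -1.7]
gripper_width: 14.6
```

>>> {"method": "servo_tool", "body": {
  "rows": [
    [0,0.2,0,0,0,0,0],
    [0,0.6,0,0,0,0,0],
    [0,1,0,0,0,0,0],
    [0,1.2,0,0,0,0,0],
    [0,1.2,0,0,0,0,0],
    [0,1.2,0,0,0,0,0],
    [0,1.6,0,0,0,0,0],
    [0,1,0,0,0,0,0]
  ]
}}

```text
clock: 17.8
position: [488.3, -206.0, 58.0]
ee_rot: [-0.686, 0.727, 0.0, -0.0]
contact_force: [-0.4, -0.1, -2.1]
gripper_width: 14.6
```

>>> {"method": "servo_tool", "body": {
  "rows": [
    [0,0,0,-1.5,0,0,0],
    [0,0,0,-2,0,0,0],
    [0,0,0,-1,0,0,0],
    [0,0,0,0,0,0,-5.2],
    [0,0,0,0,0,0,-5.2],
    [0,0,0,0,0,0,-5.2],
    [0,2.0,1.0,0,0,0,0],
    [0,4.0,2,0,0,0,0],
    [0,4.0,2,0,0,0,0],
    [0,3.0,1.3,0,0,0,0],
    [0,0,0,0,0,0,0],
    [0,0,0,0,0,0,0]
  ]
}}

```text
clock: 19.0
position: [454.1, -345.6, 102.6]
ee_rot: [0.778, -0.628, -0.0, -0.0]
contact_force: [-0.2, -0.1, -2.3]
gripper_width: 14.5
```

>>> {"method": "servo_tool", "body": {
  "rows": [
    [0,0.06,0,2,0,0,0],
    [0,0,0,2,0,0,0],
    [0,0,0,1.5,0,0,0],
    [0,0,0,0.8,0,0,0],
    [0,0,0,0.5,0,0,0],
    [0,0,0,0.3,0,0,0],
    [0,0,0,0.3,0,0,0],
    [0,0,0,0,0,0,0],
    [0,0,0,0,0,0,0]
  ]
}}

```text
clock: 19.9
position: [455.2, -345.7, 29.5]
ee_rot: [0.779, -0.627, 0.0, -0.0]
contact_force: [-0.5, -0.1, -1.9]
gripper_width: 14.4
```

>>> {"method": "servo_tool", "body": {
  "rows": [
    [0,0,0.08,0,0,0,0],
    [0,0,0,0.1,0,0,0],
    [0,0,0,0.1,0,0,0],
    [0,0,0,0,0,0,0],
    [1,0,0,0,0,0,0],
    [1,0,0,0,0,0,0],
    [1,0,0,0,0,0,0],
    [1,0,0,0,0,0,0],
    [1,0,0,0,0,0,0],
    [1,0,0,0,0,0,0],
    [1,0,0,0,0,0,0],
    [1,0,0,0,0,0,0]
  ]
}}

```text
clock: 21.1
position: [454.1, -345.7, 27.1]
ee_rot: [0.779, -0.627, -0.0, 0.0]
contact_force: [-0.0, 0.4, -0.3]
gripper_width: 85.3
```

>>> {"method": "servo_tool", "body": {
  "rows": [
    [1,0,0,-1,0,0,0],
    [1,0,0,-3,0,0,0],
    [1,0,0,-4,0,0,0],
    [1,0,0,-4,0,0,0],
    [1,0,0,0,0,0,0],
    [1,0,0,0,0,0,0]
  ]
}}

```text
clock: 21.7
position: [454.7, -345.9, 149.0]
ee_rot: [0.779, -0.627, 0.002, -0.001]
contact_force: [-0.0, 0.1, -1.1]
gripper_width: 85.2
```

```bash
python3 - <<'E'
from h import *
d=get_image("wrist");b=get_image("side")
o=np.zeros((400,800,3),np.uint8);o[:,:400]=d["image"][:,120:520]
u,v=map(int,proj(b,[515,-50,63]));o[:,400:]=cv2.resize(b["image"][v-45:v+45,u-45:u+45],(400,400),interpolation=2)
cv2.imwrite("pics/w5.png",o[:,:,::-1])
s=read_state();print(s["position"],s["ee_rot"])
E
```

```text
[ 453.4724847  -345.35459514  146.59739624] [ 7.79021342e-01 -6.26996973e-01 -7.37033982e-04  3.39339408e-05]
```

View pics/w5.png

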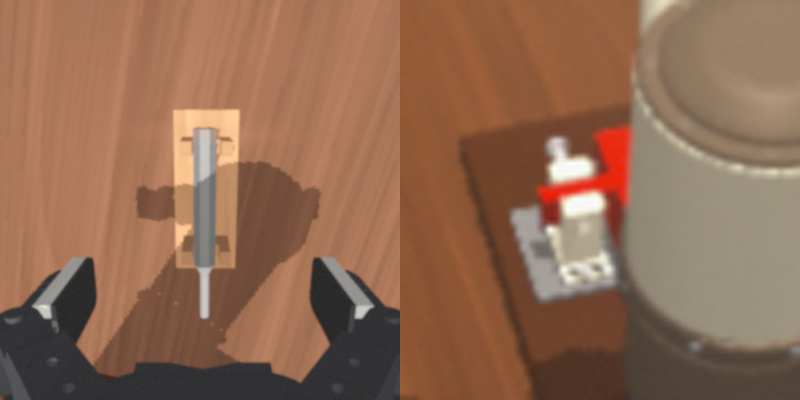

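>>> {"method": "servo_tool", "body": {
  "rows": [
    [1,0,0,-1.5,0,0,5.2],
    [1,0,0,-1.5,0,0,5.2],
    [1,0,0,0,0,0,5.2],
    [1,-4.3,-1.5,0,0,0,0],
    [1,-4.3,-1.5,0,0,0,0],
    [1,-4.3,-1.5,0,0,0,0],
    [1,-4.3,-1.5,0,0,0,0],
    [1,-4.3,-1.5,0,0,0,0],
    [1,-4.3,-1.5,0,0,0,0],
    [1,-4.3,-1.5,0,0,0,0],
    [1,0,0,0,0,0,0],
    [1,0,0,0,0,0,0]
  ]
}}

```text
clock: 23.0
position: [575.5, -50.2, 175.4]
ee_rot: [-0.688, 0.726, 0.001, -0.001]
contact_force: [-0.6, -0.1, -0.1]
gripper_width: 85.5
```

```bash
python3 - <<'E'
from h import *
d=get_image("wrist");cv2.imwrite("pics/w6.png",d["image"][:,:,::-1])
s=read_state();p=s["position"];print(p,s["ee_rot"]);print(proj(d,[p[0],p[1],101]))
np.savez("w6.npz",mtx=d["mtx"],extrinsics=d["extrinsics"],image=d["image"],p=p)
E
```

```text
[575.19176199 -51.15918838 175.70622083] [-0.68700326  0.72665255  0.00090925 -0.00132804]
(np.float64(320.8916452276856), np.float64(216.50585542339567))
```

View pics/w6.png

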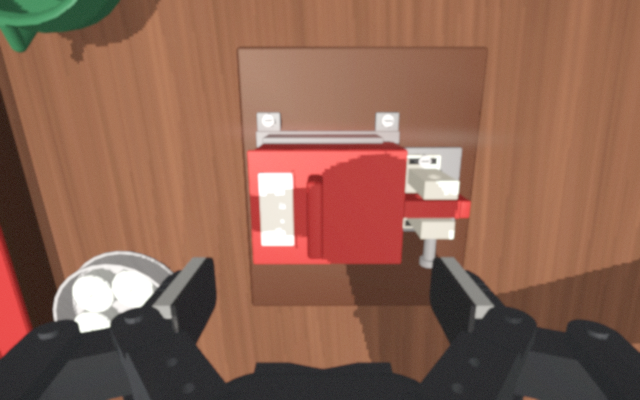

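```bash
python3 - <<'E'
from h import *
d=dict(np.load("w6.npz"))
for r in(200,216,240): print(r,d["image"][r,298:332,0].tolist())
for u in(306,308,322,324): print(u,ray(d,u,216,101),ray(d,u,216,76))
print(d["extrinsics"][:3,3])
E
```

```text
200 [184, 186, 185, 185, 185, 185, 184, 178, 169, 166, 171, 176, 180, 183, 183, 186, 186, 187, 188, 189, 188, 184, 177, 169, 167, 175, 183, 187, 187, 186, 186, 185, 184, 187]
216 [185, 185, 184, 186, 184, 184, 185, 180, 170, 163, 169, 174, 179, 182, 184, 184, 185, 186, 187, 188, 187, 186, 177, 169, 167, 174, 182, 185, 186, 187, 185, 186, 186, 187]
240 [248, 252, 251, 252, 251, 252, 251, 247, 233, 202, 174, 171, 177, 181, 183, 184, 185, 185, 184, 188, 186, 182, 179, 167, 165, 172, 182, 184, 185, 185, 185, 185, 184, 186]
306 [584.1 -52.  101. ] [585.7 -43.9  76. ]
308 [582.9 -51.9 101. ] [584.4 -43.8  76. ]
322 [574.5 -51.4 101. ] [574.9 -43.3  76. ]
324 [573.3 -51.4 101. ] [573.6 -43.2  76. ]
[ 571.05238795 -118.77014267  307.23903174]
```

>>> {"method": "servo_tool", "body": {
  "rows": [
    [1,0,-0.45,2.5,0,0,0],
    [1,0,0,3,0,0,0],
    [1,0,0,2,0,0,0],
    [1,0,0,1.0,0,0,0],
    [1,0,0,0,0,0,0],
    [1,0,0,0,0,0,0],
    [1,0,0,0,0,0,0]
  ]
}}

```text
clock: 23.75
position: [581.3, -51.6, 93.5]
ee_rot: [-0.687, 0.727, -0.001, 0.001]
contact_force: [-0.8, 0.5, 0.4]
gripper_width: 85.4
```

>>> {"method": "servo_tool", "body": {
  "rows": [
    [1,0,0.1,0.15,0,0,0],
    [0.3,0,0,0,0,0,0],
    [0.3,0,0,0,0,0,0],
    [0.3,0,0,0,0,0,0],
    [0.3,0,0,0,0,0,0],
    [0.3,0,0,0,0,0,0],
    [0.3,0,0,0,0,0,0]
  ]
}}

```text
clock: 24.45
position: [579.5, -51.4, 90.6]
ee_rot: [-0.687, 0.727, 0.0, -0.0]
contact_force: [0.3, -0.6, 0.4]
gripper_width: 25.7
```

>>> {"method": "servo_tool", "body": {
  "rows": [
    [0,0,0,0,0,0,0],
    [0,0,0,0,0,0,0],
    [0,0,0,0,0,0,0],
    [0,0,0,0,0,0,0],
    [0,0,0,0,0,0,0],
    [0,0,0,0,0,0,0],
    [0,0,0,0,0,0,0]
  ]
}}

```text
clock: 25.15
position: [579.7, -51.4, 90.7]
ee_rot: [-0.687, 0.727, -0.0, 0.0]
contact_force: [1.3, -0.5, 0.5]
gripper_width: 9.0
```

>>> {"method": "servo_tool", "body": {
  "rows": [
    [0,0,0,-0.05,0,0,0],
    [0,0,0,-0.05,0,0,0],
    [0,0,0,0,0,0,0],
    [0,0,0,0,0,0,0]
  ]
}}

```text
clock: 25.55
position: [579.1, -51.4, 91.2]
ee_rot: [-0.687, 0.727, 0.0, -0.0]
contact_force: [0.5, 0.1, -2.4]
gripper_width: 8.6
```

>>> {"method": "servo_tool", "body": {
  "rows": [
    [0,0,0,-0.1,0,0,0],
    [0,0,0,-0.1,0,0,0],
    [0,0,0,0,0,0,0],
    [0,0,0,0,0,0,0]
  ]
}}

```text
clock: 25.95
position: [579.5, -51.3, 93.7]
ee_rot: [-0.687, 0.727, -0.0, 0.0]
contact_force: [0.3, 0.1, -2.4]
gripper_width: 8.7
```

>>> {"method": "servo_tool", "body": {
  "rows": [
    [0,0,0,-0.6,0,0,0],
    [0,0,0,-1.4,0,0,0],
    [0,0,0,-2,0,0,0],
    [0,0,0,-2,0,0,0],
    [0,0,0,-2,0,0,0],
    [0,0,0,-2,0,0,0],
    [0,0,0,-1.5,0,0,0],
    [0,0,0,-0.7,0,0,0],
    [0,0,0,0,0,0,0],
    [0,0,0,0,0,0,0]
  ]
}}

```text
clock: 26.95
position: [579.0, -51.3, 214.9]
ee_rot: [-0.687, 0.727, 0.001, -0.0]
contact_force: [0.2, -0.8, -2.8]
gripper_width: 8.5
```

>>> {"method": "servo_tool", "body": {
  "rows": [
    [0,-1.3,0.2,0,0,0,0],
    [0,-3,0.5,0,0,0,0],
    [0,-4,0.7,0,0,0,0],
    [0,-4.5,0.8,0,0,0,0],
    [0,-4.5,0.8,0,0,0,0],
    [0,-4.5,0.8,0,0,0,0],
    [0,-4.5,0.8,0,0,0,0],
    [0,-4.5,0.8,0,0,0,0],
    [0,-4.5,0.8,0,0,0,0],
    [0,-3.5,0.5,0,0,0,0],
    [0,-1.5,0.2,0,0,0,0],
    [0,0,0,0,0,0,0]
  ]
}}

```text
clock: 28.15
position: [532.3, 357.1, 214.0]
ee_rot: [-0.688, 0.726, 0.0, -0.001]
contact_force: [0.8, -0.6, -1.5]
gripper_width: 8.7
```

```bash
python3 - <<'E'
from h import *
d=get_image("wrist");b=get_image("side")
o=np.zeros((400,800,3),np.uint8);o[:,:400]=cv2.resize(d["image"],(400,250)).repeat(1,0).copy() if 0 else 0
o[:250,:400]=cv2.resize(d["image"],(400,250));o[:,400:]=cv2.resize(b["image"][60:260,200:400],(400,400),interpolation=2)
cv2.imwrite("pics/w7.png",o[:,:,::-1])
s=read_state();print(s["position"],s["ee_rot"],s["contact_force"])
E
```

```text
[532.81625909 354.50031336 214.65929622] [-6.86934066e-01  7.26718788e-01 -5.12840976e-05 -1.17865839e-03] [ 0.54094315  0.0135911  -1.54691127]
```

View pics/w7.png

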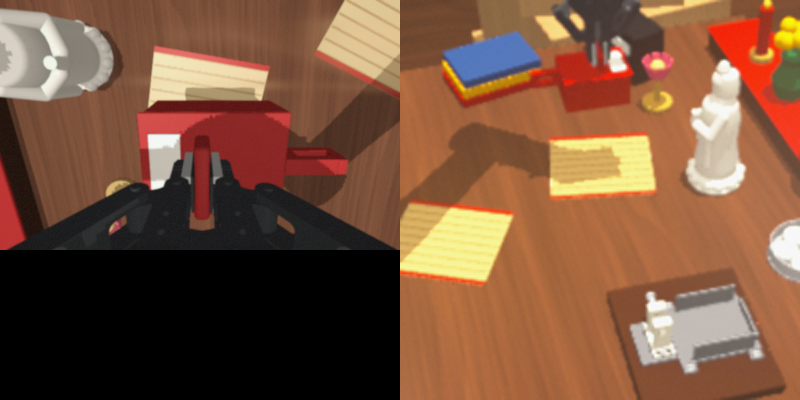

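>>> {"method": "servo_tool", "body": {
  "rows": [
    [0,0,0,1,0,0,0],
    [0,0,0,2.5,0,0,0],
    [0,0,0,3,0,0,0],
    [0,0,0,3,0,0,0],
    [0,0,0,2,0,0,0],
    [0,0,0,1.2,0,0,0],
    [0,0,0,0.5,0,0,0],
    [0,0,0,0.3,0,0,0],
    [0,0,0,0,0,0,0],
    [0,0,0,0,0,0,0],
    [0,0,0,0,0,0,0]
  ]
}}

```text
clock: 29.35
position: [533.8, 355.3, 81.6]
ee_rot: [-0.687, 0.727, 0.0, 0.001]
contact_force: [-0.5, 0.0, -1.9]
gripper_width: 8.6
```

>>> {"method": "servo_tool", "body": {
  "rows": [
    [0,0,0,0.15,0,0,0],
    [0,0,0,0.15,0,0,0],
    [0,0,0,0.15,0,0,0],
    [0,0,0,0,0,0,0],
    [0,0,0,0,0,0,0]
  ]
}}

```text
clock: 29.85
position: [533.4, 354.8, 76.0]
ee_rot: [-0.687, 0.727, -0.0, -0.0]
contact_force: [-0.0, -1.2, -2.3]
gripper_width: 8.6
```

>>> {"method": "servo_tool", "body": {
  "rows": [
    [0,0,0,0.1,0,0,0],
    [0,0,0,0.1,0,0,0],
    [0,0,0,0.1,0,0,0],
    [0,0,0,0,0,0,0],
    [0,0,0,0,0,0,0]
  ]
}}

```text
clock: 30.35
position: [533.4, 354.9, 73.1]
ee_rot: [-0.687, 0.727, -0.0, 0.0]
contact_force: [-1.4, 0.8, -2.1]
gripper_width: 8.6
```

>>> {"method": "servo_tool", "body": {
  "rows": [
    [0,0,0,0.1,0,0,0],
    [0,0,0,0.05,0,0,0],
    [0,0,0,0,0,0,0]
  ]
}}

```text
clock: 30.65
position: [533.5, 354.9, 71.8]
ee_rot: [-0.687, 0.727, -0.0, 0.0]
contact_force: [0.2, -0.8, -1.7]
gripper_width: 8.9
```

>>> {"method": "servo_tool", "body": {
  "rows": [
    [0,0,0,0.05,0,0,0],
    [0,0,0,0.05,0,0,0],
    [0,0,0,0,0,0,0]
  ]
}}

```text
clock: 30.95
position: [533.5, 354.9, 71.7]
ee_rot: [-0.687, 0.727, -0.0, 0.0]
contact_force: [-3.0, -1.4, 5.8]
gripper_width: 8.9
```

Contact with the mat is felt; release and rise.

>>> {"method": "servo_tool", "body": {
  "rows": [
    [0,0,0,-0.05,0,0,0],
    [0.5,0,0,0,0,0,0],
    [0.5,0,0,0,0,0,0],
    [0.5,0,0,0,0,0,0],
    [0.5,0,0,0,0,0,0],
    [0.5,0,0,0,0,0,0],
    [0.5,0,0,-1,0,0,0],
    [0.5,0,0,-2.5,0,0,0],
    [0.5,0,0,-4,0,0,0],
    [0.5,0,0,-4,0,0,0],
    [0.5,0,0,0,0,0,0],
    [0.5,0,0,0,0,0,0]
  ]
}}

```text
clock: 32.15
position: [533.7, 355.3, 188.2]
ee_rot: [-0.687, 0.727, 0.0, 0.002]
contact_force: [-1.3, -0.7, -0.4]
gripper_width: 42.7
```

>>> {"method": "servo_tool", "body": {
  "rows": [
    [0.5,0,0,-3,0,0,0],
    [0.5,4,0,0,0,0,0],
    [0.5,4,0,0,0,0,0],
    [0.5,4,0,0,0,0,0],
    [0.5,0,0,0,0,0,0],
    [0.5,0,0,0,0,0,0]
  ]
}}

```text
clock: 32.75
position: [526.3, 234.0, 215.4]
ee_rot: [-0.686, 0.727, 0.0, -0.001]
contact_force: [0.5, 0.9, 0.4]
gripper_width: 42.6
```

```bash
python3 - <<'E'
from h import *
a=get_image("scene");b=get_image("side")
o=np.zeros((400,800,3),np.uint8);o[:,:400]=cv2.resize(a["image"][80:280,260:460],(400,400),interpolation=2);o[:,400:]=b["image"][0:400,150:550]
cv2.imwrite("pics/w8.png",o[:,:,::-1]);print(read_state()["position"])
for n,d,x0,y0,k in(("scene",a,260,80,2),("side",b,150,0,1)):print(n,proj(d,[533,355,69]),"rest",proj(d,[454,-345,32]))
E
```

```text
[526.55472177 235.49022448 215.42817513]
scene (np.float64(375.69929438592897), np.float64(137.1593494879549)) rest (np.float64(226.69509543606475), np.float64(299.5054327493801))
side (np.float64(299.78156391533054), np.float64(127.16819272971048)) rest (np.float64(352.2922551103251), np.float64(333.94824167242973))
```

View pics/w8.png

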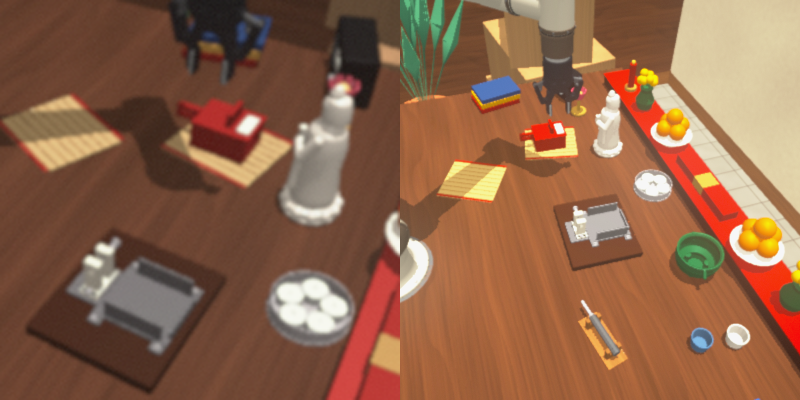

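The pictures show the bin flat on the correct mat, the frame empty with the pin sticking out of the far lug, and the drift in its notches. The statue, bowl and tin are unmoved.

```bash
python3 -c "
from bench import *
print(job_done())"
```

```text
the job is handed in; nothing more can be done
None
```

I drove the pin out, put the drift back on its rest and set the bin on the left-hand straw mat. I handed the job in at about 33 s of the 72 s allowed; it gives no verdict.

- **Pin:** The drift went into the bore on the first try, after I located the lug with the wrist camera. I pushed at 8 mm/s, and the readings taken between moves never went above 11 N. By tool travel the pin moved about 25.8 mm. I could not read the joint itself, but the pictures show the pin sticking out of the far lug.
- **Drift:** It is back in the notches within about 1 mm of where I picked it up, as the wrist and side pictures confirm.
- **Bin:** It lifted out with only its own weight on the tool, about 2.4 N. I set it down until the mat pushed back at about 6 N, then released it. The tool was within about 1 mm of the mat centre I had measured. It looks level in the last pictures, but I did not measure its tilt or position there.
- **Surroundings:** The statue, bowl and tin look unmoved, and the gripper was clear of everything at the end.

One disagreement came up: the wrist camera read about 1 mm off sideways against the held drift. I corrected for that when lining up with the bore and the tab. No check failed.

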